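# Put the plug gauge away in a chest with a folding lid stay

## Task

Put the plug gauge away in the gauge chest: raise the lid by its bar until the folding stay on its left side locks with its knee past straight, lay the gauge gently in the two notched rests, then break the stay by drawing its knee knob towards the front and lower the lid by hand until it is fully shut. Never strain the stay or push the lid against it while it is locked, never let the lid drop, and leave the other things on the bench where they are.

Things in the scene. Friction and masses are not known exactly. Their poses are not given: they have to be found in the camera images.
- chest: Grey steel chest fixed to the bench, 190 (x) x 230 (y) x 112 mm shut; origin at the centre of its underside, x towards the hinge (away from the robot), y left, z up. Walls 8 mm, rim at z = 100, inner floor at z = 45 mm. A 22 mm high strip at x = 28 to 33 mm parts off a rear row with two setting blocks; the front compartment (x = -87 to 27 mm) has the rests.
- chest_lid (a joint): Lid hinge, rad: 0 shut, grows as the lid opens. The stay ends it between 1.32 and 1.51, differing from start to start as its foot is clamped higher or lower: find the end by feel. Lid 0.85 to 1.2 kg (about 7 N at the bar to lift). Hinge friction 0.55 N m: with the stay broken it holds the lid above about 1.2 rad; lower down the lid falls if let go. Closing over 2.2 rad/s counts as dropped.
- lid_hinge (a point): Middle of the lid's hinge axis, at the rear top edge of the chest (x = 95, z = 100 mm in the chest's frame); the axis runs along the chest's y.
- lid_bar (a point): Middle of the lid's round steel handle bar, 12 mm thick, 90 mm long along the chest's y, 38 mm out from the lid's front edge (32 mm of clear gap) and 228 mm from the hinge axis; shut, it is 106 mm over the bench. It turns with the lid, and may turn between the fingers while it is carried round.
- stay_knee (a joint): Knee of the two-link stay (92 mm links) outside the chest's left (+y) side, rad: near 0 folded (shut), 2.60 straight, stop 2.85. When the lid is drawn up taut the knee sinks past straight by itself; above 2.70 it is locked. Drawing the knob some 25 to 35 mm to the front (about 3 N at first) breaks it; at 2.1 to 2.4 it stays broken and the lid, some 0.05 rad lower, stands on its hinge friction.
- knee_knob (a point): Point on the knee's round cross rod, 14 mm thick, that sticks out level to the left from 118 to 186 mm off the chest's middle, with a 20 mm black ball at its end; this point is on its axis at 170 mm. Folded it lies low near the chest's front; locked it stands about 145 mm over the bench, with free space behind it (hinge side) for a fingertip.
- stay_foot (a joint): Give of the stay's foot bracket on the chest's side, m: a very stiff spring mount (16 N per mm), 0 at rest, positive when the stay is pulled (lid forced up past its end, about 9 N at the bar per mm), negative when it is pushed (lid forced down on a locked stay). More than 0.0015 either way counts as straining the stay.
- plug_gauge: Plug gauge: a 38 mm steel plug 24 mm long at one end (-y), a 12 mm long one with a red collar at the other, a knurled 20 mm handle between; 108 mm long along its y, about 0.33 kg, lying on the bench right of the chest. Origin under its middle as it lies at the start (it turns with it when it rolls).
- gauge_center (a point): Middle of the plug gauge on its axis, 19 mm over the bench at the start; the knurled handle is clear from 29 mm on the -y side to 41 mm on the +y side of it.
- rest_center (a point): On the inner floor midway between the two notched rests (x = -30, z = 45 mm in the chest's frame). Each rest is a pair of ribs 9 mm high, 26 mm apart along the chest's x, 36 to 56 mm off to either side along y. The gauge lies along the chest's y, either way round, a plug in each rest, its axis 23 mm above this point.
- grease_tin: Flat tin, 70 mm wide, 31 mm high; a bystander. Origin at the centre of its underside.
- marker: Marker pen, 135 mm long; a bystander. Origin at the centre of its underside.
- spare_ring: Plated ring with a lug, 62x73x9 mm, on the right; a bystander. Origin at the centre of its underside.
- loose_ring: Plated ring with a lug, 62x74x9 mm, on the left; a bystander. Origin at the centre of its underside.

How it is judged:
On the way, in this order (a step that is already met when the one before it is completed fails the run):
1. the lid is up and the stay is locked, its knee past straight (value of joint chest_lid above 1.25 rad and value of joint stay_knee above 2.7 rad), for 0.3 s.
2. the gauge lies released in its rests while the stay is locked (x of gauge_center in the frame of chest between -0.037 and -0.023 m and y of gauge_center in the frame of chest between -0.015 and 0.015 m and z of gauge_center in the frame of chest between 0.06 and 0.072 m and angle between the y axis of plug_gauge and the y axis of chest, either way round below 0.12 rad and contact force between the fingers and plug_gauge below 0.1 N and value of joint stay_knee above 2.7 rad), for 0.2 s.
3. the stay is broken and the lid is shut (value of joint chest_lid below 0.02 rad), for 0.2 s.
At the end, for the whole second after the job is handed in: The lid is shut (hinge below 0.02 rad) and the gauge lies at rest in its two rests inside: its middle within 7 mm of the rests' line, within 15 mm of the middle between them, its axis 60 to 72 mm over the chest's underside and within 0.12 rad of the chest's y (value of joint chest_lid below 0.02 rad and x of gauge_center in the frame of chest between -0.037 and -0.023 m and y of gauge_center in the frame of chest between -0.015 and 0.015 m and z of gauge_center in the frame of chest between 0.06 and 0.072 m and angle between the y axis of plug_gauge and the y axis of chest, either way round below 0.12 rad and linear speed of plug_gauge below 0.02 m/s); the robot touches nothing.
It fails at once if the stay was strained (its foot was dragged more than 1.5 mm either way) (value of joint stay_foot above 0.0015 m or value of joint stay_foot below -0.0015 m).
It fails at once if the lid was let drop (closing faster than 2.2 rad/s) (velocity of joint chest_lid below -2.2 rad/s).
It fails at once if the gauge was dropped into the chest (horizontal distance between gauge_center and rest_center below 0.08 m and height (world z) of gauge_center below 0.2 m and linear speed of plug_gauge above 0.6 m/s).
It fails at once if a bystander was moved more than 30 mm (distance of any of grease_tin, marker, spare_ring, loose_ring from where it was at the start of the episode above 0.03 m).
It also fails if it takes over 72 s, if anything falls off the work surface, if the arm or the gripper's body presses on something with over 40 N, if the wrist force passes 120 N, or if a joint passes its speed limit or range.

## Robot

A 6-joint arm with a two-finger parallel gripper is mounted at the origin on a cart in front of the work surface, level with it; the furniture and walls round the work are solid. World frame = base frame: x ahead of the robot, y to its left, z up, the work surface at z = 0. Lengths are in m, angles in rad, forces in N, time in s.
With the tool pointing down it reaches from about 0.275 to 0.875 m from the base axis. Payload 12.5 kg.
Tool frame: the origin (TCP) lies at the very end of the fingers, on their centre line; the grasp point (between the pads) lies 19 mm behind it; z points along the fingers, y is the line along which they close (so a half turn about z gives the same grasp; the last joint's range is limited). The gripper opens to 85 mm and grips with 20 to 120 N. Pads are 22 mm wide; open, the fingers measure 114 mm over their backs; the gripper's body (76 mm by 85 mm) begins 54 mm behind the grasp point. The pads swing forward as they close: fully open they stand 13 mm farther back than shut.
Start: joints at [-1.299, 0.351, 1.652, -0, 1.139, -0.085], TCP at [0.192, -0.515, 0.231] pointing down, gripper open.
Joint ranges: [-2.75, 2.75], [-0.79, 2.1], [0.01, 2.65], [-1.57, 4.71], [0.07, 3.14], [-2.87, 2.87]. Speed limits (rad/s): [2.22, 2.22, 2.79, 3.14, 3.14, 3.14].

## Interface

Orientations are given as a 3x3 rotation matrix whose columns are the frame's x, y, z axes.
In Python, from bench import manip gives the robot as it stands. Calls block until the motion is done:
- manip.move_ptp(position, orientation): joint-space move of the TCP to a pose.
- manip.move_l(position, attitude=None, max_speed=0.15): straight line of the TCP; attitude=None keeps the orientation; max_speed is the mean speed in m/s.
- manip.move_j(angles): joint-space move.
- manip.set_gripper(opening, effort=None): opening from 0.0 (shut) to 1.0 (fully open); effort is the grip in N (None keeps the last); returns when the fingers have stopped.
- manip.dwell(seconds).
- manip.inverse_kinematics(position, orientation): joint angles nearest the present ones, or None.
- manip.grab_frame(name): name is "scene" or "side" or "wrist"; returns (picture, depth): 400x640x3 uint8, red, green, blue; 400x640 float32, m along the optical axis (not along the pixel's ray), 0 where there is no reading.
- manip.get_calibration(name): a dict with "camera_matrix" (3x3 intrinsics, pixels), "k1" (the pictures are not rectified: a ray, as slopes to the right and down, at radius r is drawn at 1 + k1 r^2 times it, then the intrinsics apply), "R" (3x3) and "t" (3): a world point X has camera coordinates R X + t. Camera axes: x right, y down, z forward; pixel columns grow to the right and rows downward; lengths in m; the calibration is good to about 2 mm. A picture is of the moment at which its call begins: read the wrist's pose just before it. get_calibration takes no time and is no camera call; for the wrist camera it gives the pose at the moment of the call.
A pose or a line that the arm cannot do raises manip.Unreachable and nothing moves.
- manip.sign_off(): hands the job in; it is judged then, once.
Trained networks look in the newest picture that a camera, given by its name, has taken for a name from the list of things; names that differ only in an ending like _2 or _b are one class to them, and where a whole thing is asked for, a point or a joint stands for the part that bears it (a point fixed in the world has none). Each returns a list of dicts, best first, with "confidence" (0 to 1); they miss things now and then, are a little off and sometimes report something else, mostly with a low value. They report only what shows in the picture. A call takes as long as a camera call.
- manip.look_for(camera, name): "at" ([x, y, z] in m, in world coordinates, good to about 4 mm: the middle of the surface that is visible of it).
Readings, each from a call of its own:
- manip.current_time(): time.
- manip.current_qpos(): joint angles.
- manip.current_joint_vel(): joint speeds.
- manip.current_joint_torque(): joint torques, N m.
- manip.current_ee_pos(): TCP position.
- manip.current_tcp_rot(): TCP orientation.
- manip.current_force(): force on the tool from outside, world axes, zero at the start.
- manip.current_ft_torque(): the same for the moment, N m.
- manip.current_grip_width(): opening from 0.0 (shut) to 1.0 (fully open).
- manip.current_grip_force(): force on a finger pad.
Only numpy, scipy, OpenCV 4.12 (cv2) and the standard library are available. Lean on these libraries where they do the work, as an engineer would, in place of code of your own. Each camera call takes 0.05 s, during which the arm holds its last target. There are 200 camera calls.

## Working session

There is one attempt and no reset: what is moved stays moved. The work goes in short steps, each a Python script; the robot and the scene stay as the last script left them, time stands still between calls to the robot, and variables do not carry over. Pictures are saved under pics/ and viewed, at most 10 in all, crops included, and the job is handed in when it is done.

```bash
ls; mkdir -p pics; python3 - <<'E'
from bench import manip as m
import cv2,numpy as np
for c in ("scene","side"):
    p,d=m.grab_frame(c); cv2.imwrite(f"pics/{c}0.png",p[:,:,::-1]); np.savez(f"{c}0.npz",p=p,d=d)
    K=m.get_calibration(c); print(c,K["camera_matrix"],K["k1"],-K["R"].T@K["t"])
    for n in ("chest","lid_bar","lid_hinge","knee_knob","plug_gauge","gauge_center","grease_tin","marker","spare_ring","loose_ring"):
        r=m.look_for(c,n)
        print(n,[(np.round(q["at"],3).tolist(),round(q["confidence"],2)) for q in r[:2]])
print(m.current_time(),m.current_tcp_rot().round(3) if hasattr(m.current_tcp_rot(),'round') else m.current_tcp_rot())
E
```

```text
pics
scene [[500.288309     0.         313.14032964]
 [  0.         500.288309   205.6073342 ]
 [  0.           0.           1.        ]] 0.042767233235916885 [0.01940705 0.73993467 1.15891025]
chest [([0.537, -0.032, 0.111], 0.86), ([0.481, 0.04, 0.074], 0.28)]
lid_bar [([0.553, -0.065, 0.112], 0.59)]
lid_hinge [([0.535, -0.035, 0.11], 0.83)]
knee_knob [([0.475, 0.046, 0.049], 0.54)]
plug_gauge [([0.467, -0.377, 0.03], 0.71)]
gauge_center [([0.471, -0.371, 0.027], 0.66)]
grease_tin [([0.586, -0.299, 0.032], 0.82), ([0.555, -0.063, 0.109], 0.57)]
marker [([0.384, -0.11, 0.012], 0.56), ([0.537, -0.033, 0.112], 0.17)]
spare_ring [([0.598, -0.465, 0.001], 0.64)]
loose_ring [([0.466, 0.268, 0.003], 0.87), ([0.55, -0.065, 0.114], 0.63)]
side [[501.91554788   0.         317.49709606]
 [  0.         501.91554788 189.43669217]
 [  0.           0.           1.        ]] -0.05833811809241376 [-0.1509506   1.21340153  0.81891136]
chest [([0.529, 0.009, 0.098], 0.61), ([0.462, 0.26, 0.004], 0.42)]
lid_bar [([0.55, -0.056, 0.112], 0.66)]
lid_hinge [([0.529, 0.009, 0.105], 0.71)]
knee_knob [([0.482, 0.037, 0.056], 0.69)]
plug_gauge [([0.554, -0.057, 0.111], 0.7), ([0.464, -0.364, 0.027], 0.62)]
gauge_center [([0.47, -0.361, 0.024], 0.66)]
grease_tin []
marker []
spare_ring [([0.481, 0.041, 0.074], 0.62), ([0.597, -0.464, 0.004], 0.52)]
loose_ring [([0.46, 0.263, 0.002], 0.79), ([0.48, 0.039, 0.053], 0.56)]
1.1 [[ 0.937  0.349 -0.   ]
 [ 0.349 -0.937  0.   ]
 [ 0.    -0.    -1.   ]]
```

View pics/scene0.png

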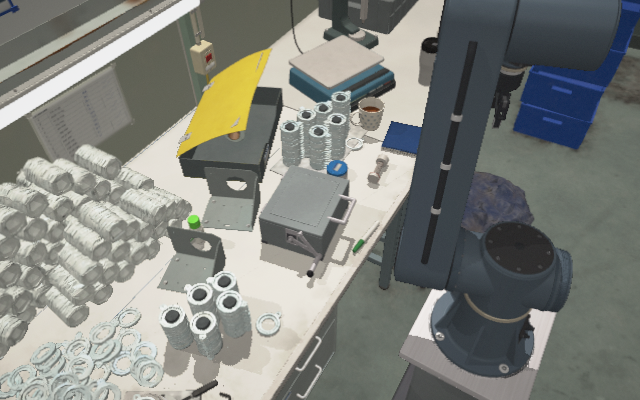

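View pics/side0.png

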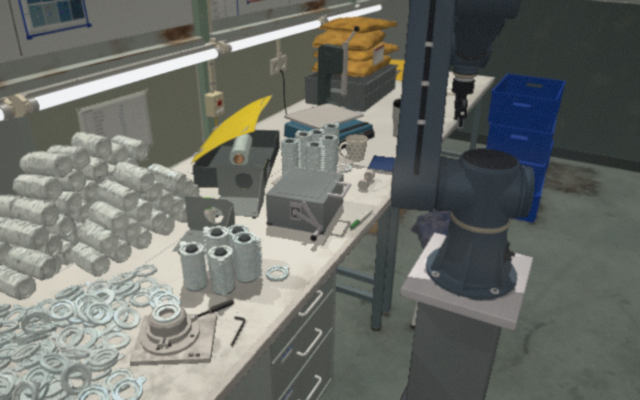

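The scene view shows the chest at about (300,215), its bar at (345,207), the stay knob at (311,272), the gauge at (378,168), the tin at (337,168) and the marker at (366,238). Next I'll fit the chest and gauge poses from depth.

```bash
cat > h.py <<'E'
from bench import manip as m
import cv2,numpy as np
def cloud(c,d,K=None):
    K=K or m.get_calibration(c); A=K["camera_matrix"]
    v,u=np.mgrid[0:400,0:640]
    xd=(u-A[0,2])/A[0,0]; yd=(v-A[1,2])/A[1,1]
    s=np.ones_like(xd)
    for _ in range(8): s=1/(1+K["k1"]*((xd*s)**2+(yd*s)**2))
    P=np.stack([xd*s*d,yd*s*d,d],-1)
    W=(P-K["t"])@K["R"]; W[d<=0]=np.nan
    return W
E
python3 - <<'E'
from h import *
for c in ("scene","side"):
    z=np.load(f"{c}0.npz"); W=cloud(c,z["d"]); 
    X,Y,Z=W[...,0],W[...,1],W[...,2]
    k=(X>.35)&(X<.75)&(Y>-.25)&(Y<.2)
    top=k&(Z>.104)&(Z<.12)
    n,l,st,ce=cv2.connectedComponentsWithStats(cv2.morphologyEx(top.astype(np.uint8),cv2.MORPH_OPEN,np.ones((3,3),np.uint8)))
    i=1+np.argmax(st[1:,4]); Q=W[l==i]; r=cv2.minAreaRect((Q[:,:2]*1000).astype(np.float32)); print(c,"lid",r,np.median(Q[:,2]),len(Q))
    print(cv2.boxPoints(r).round(0).tolist())
    tab=(X>.3)&(X<.6)&(Y>-.3)&(Y<.25)&(abs(Z)<.01); print("table z",np.median(Z[tab]))
    g=(X>.38)&(X<.55)&(Y>-.45)&(Y<-.29)&(Z>.008)&(Z<.06)&~((abs(X-.586)<.06)&(abs(Y+.299)<.045))
    Q=W[g]; r=cv2.minAreaRect((Q[:,:2]*1000).astype(np.float32)); print("gauge",r,np.percentile(Q[:,2],[50,95,100]),len(Q))
    print(cv2.boxPoints(r).round(0).tolist())
    p=z["p"]; 
    b=k&(Z>.085)&(Z<.125)&(X<.47); Q=W[b&(l!=i)]
    if len(Q)>5: print("bar?",np.round(Q[::max(1,len(Q)//25)],3).tolist())
E
python3 - <<'E'
import cv2
a=cv2.imread("pics/scene0.png")[140:290,240:400]
cv2.imwrite("pics/crop0.png",cv2.resize(a,None,fx=4,fy=4,interpolation=cv2.INTER_CUBIC))
E
```

```text
scene lid ((541.91455078125, -69.09573364257812), (239.73731994628906, 247.849853515625), 8.884293556213379) 0.11192214517806041 4189
[[404.0, 35.0], [443.0, -210.0], [679.0, -173.0], [641.0, 72.0]]
table z 0.0006220972381089109
gauge ((436.0682678222656, -380.11383056640625), (109.63883209228516, 113.28343200683594), 7.895292282104492) [0.02801725 0.03932238 0.04360725] 280
[[374.0, -332.0], [390.0, -444.0], [498.0, -429.0], [483.0, -316.0]]
bar? [[0.436, -0.145, 0.107], [0.432, -0.138, 0.108], [0.435, -0.094, 0.114], [0.428, -0.088, 0.12], [0.468, -0.086, 0.094], [0.426, -0.096, 0.104], [0.466, -0.07, 0.098], [0.467, -0.078, 0.086], [0.461, -0.039, 0.103], [0.448, -0.045, 0.1], [0.461, -0.033, 0.096], [0.459, -0.031, 0.095], [0.459, -0.02, 0.098], [0.456, -0.009, 0.102], [0.458, -0.017, 0.088], [0.456, -0.014, 0.089], [0.455, -0.013, 0.086], [0.452, 0.009, 0.103], [0.469, 0.027, 0.103], [0.465, 0.024, 0.098], [0.453, 0.022, 0.103], [0.465, 0.024, 0.094], [0.452, 0.024, 0.102], [0.47, 0.027, 0.089], [0.457, 0.026, 0.097], [0.451, 0.015, 0.088], [0.459, 0.023, 0.088], [0.456, 0.023, 
[... 410 characters left out ...]
, -433.0], [501.0, -429.0], [486.0, -313.0]]
bar? [[0.468, -0.136, 0.102], [0.469, -0.064, 0.09], [0.447, -0.048, 0.103], [0.463, -0.038, 0.099], [0.431, -0.049, 0.102], [0.463, -0.023, 0.103], [0.466, -0.051, 0.09], [0.464, -0.032, 0.095], [0.459, -0.01, 0.103], [0.462, -0.036, 0.09], [0.461, -0.027, 0.091], [0.461, -0.021, 0.09], [0.456, -0.003, 0.097], [0.463, 0.024, 0.104], [0.456, -0.004, 0.093], [0.464, 0.021, 0.099], [0.454, 0.02, 0.101], [0.459, -0.009, 0.086], [0.467, 0.023, 0.096], [0.457, 0.022, 0.098], [0.455, 0.004, 0.09], [0.465, 0.026, 0.094], [0.456, 0.024, 0.096], [0.469, 0.024, 0.088], [0.46, 0.022, 0.09], [0.455, 0.011, 0.086], [0.463, 0.023, 0.086], [0.453, 0.022, 0.088]]
```

View pics/crop0.png

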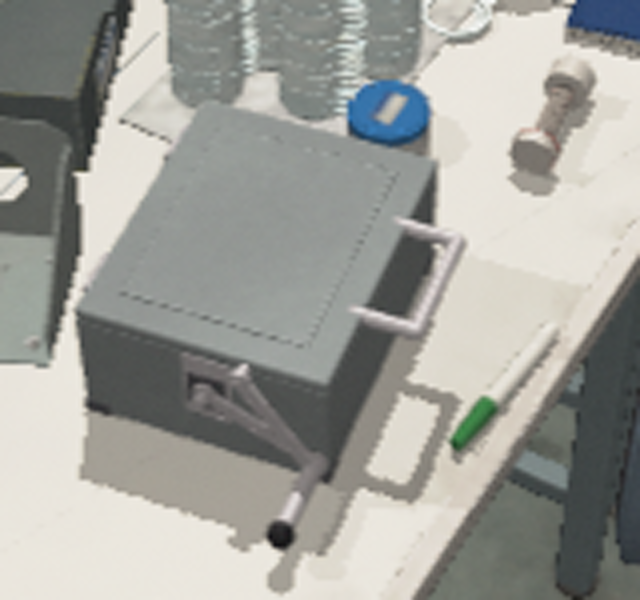

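The crop shows the chest with its front bar and the folded stay with its black knob. The gauge is at upper right with the red collar towards the chest, and it's roughly parallel to the chest's y. I'll take closer wrist views now.

```bash
cat >> h.py <<'E'
def Rz(yaw,flip=0):
    s=-1 if flip else 1
    c=np.array([np.cos(yaw),np.sin(yaw),0]); y=np.array([-c[1],c[0],0])
    return np.stack([s*y,s*c,[0,0,-1]],1)
E
python3 - <<'E'
from h import *
for f in (0,1):
    for p in ([.46,-.37,.28],[.433,-.087,.09],[.62,-.06,.31]):
        q=m.inverse_kinematics(p,Rz(.154,f)); print(f,p,None if q is None else np.round(q,2))
def wl(tag,names):
    K=m.get_calibration("wrist"); p,d=m.grab_frame("wrist"); np.savez(f"{tag}.npz",p=p,d=d,**K); cv2.imwrite(f"pics/{tag}.png",p[:,:,::-1])
    print(tag,m.current_time(),"cam",-K["R"].T@K["t"],K["R"][2])
    for n in names:
        print(n,[(np.round(q["at"],3).tolist(),round(q["confidence"],2)) for q in m.look_for("wrist",n)[:2]])
q0=m.inverse_kinematics([.433,-.087,.09],Rz(.154,0)); q1=m.inverse_kinematics([.433,-.087,.09],Rz(.154,1))
f=int(abs(q1[5])<abs(q0[5])); print("flip",f)
m.move_ptp([.43,-.36,.30],Rz(.154,f)); wl("wg",["gauge_center"])
m.move_ptp([.43,-.09,.36],Rz(.154,f)); wl("wc",["lid_bar","knee_knob"])
E
```

```text
0 [0.46, -0.37, 0.28] [-0.76  0.38  1.48 -0.    1.28 -0.91]
0 [0.433, -0.087, 0.09] [-0.3   0.38  2.04 -0.    0.72 -0.46]
0 [0.62, -0.06, 0.31] [-0.17  0.42  1.35 -0.    1.37 -0.33]
1 [0.46, -0.37, 0.28] [-0.76  0.38  1.48 -0.    1.28  2.23]
1 [0.433, -0.087, 0.09] [-0.3   0.38  2.04 -0.    0.72  2.68]
1 [0.62, -0.06, 0.31] [-0.17  0.42  1.35 -0.    1.37  2.82]
flip 0
wg 2.275 cam [ 0.41951373 -0.2857657   0.44252396] [ 0.04481485 -0.29218248 -0.95531201]
gauge_center []
wc 3.45 cam [ 0.42010376 -0.01607617  0.50254352] [ 0.04540052 -0.29239928 -0.95521801]
lid_bar [([0.551, -0.062, 0.113], 0.85)]
knee_knob [([0.458, 0.04, 0.036], 0.69), ([0.555, -0.062, 0.112], 0.19)]
```

```bash
python3 - <<'E'
from h import *
a=[cv2.imread(f"pics/{t}.png") for t in("wg","wc")]
cv2.imwrite("pics/w2.png",cv2.resize(np.vstack(a),(0,0),fx=.75,fy=.75))
for t in("wg","wc"):
    z=np.load(t+".npz"); K={k:z[k] for k in("camera_matrix","k1","R","t")}; W=cloud("wrist",z["d"],K); X,Y,Z=W[...,0],W[...,1],W[...,2]
    tab=(abs(Z)<.01); print(t,"table",np.median(Z[tab]))
    if t=="wg":
        g=(X>.39)&(X<.55)&(Y>-.45)&(Y<-.29)&(Z>.012)&(Z<.06)
        n,l,st,ce=cv2.connectedComponentsWithStats(g.astype(np.uint8)); i=1+np.argmax(st[1:,4]); Q=W[l==i]
        print(st[1:],"gauge",cv2.minAreaRect((Q[:,:2]*1000).astype(np.float32)),np.percentile(Q[:,2],[50,95,100]),len(Q))
    else:
        top=(X>.35)&(X<.75)&(Y>-.25)&(Y<.15)&(Z>.106)&(Z<.12)
        top=cv2.morphologyEx(top.astype(np.uint8),cv2.MORPH_OPEN,np.ones((15,15),np.uint8))
        Q=W[top>0]; r=cv2.minAreaRect((Q[:,:2]*1000).astype(np.float32)); print("lid",r,np.median(Q[:,2]),cv2.boxPoints(r).round(0).tolist())
        b=(X>.35)&(X<.47)&(Y>-.25)&(Y<.1)&(Z>.08)&(Z<.125)&(top==0)
        n,l,st,ce=cv2.connectedComponentsWithStats(b.astype(np.uint8))
        for i in range(1,n):
            if st[i,4]>60:
                Q=W[l==i]; r=cv2.minAreaRect((Q[:,:2]*1000).astype(np.float32)); print(st[i],r,np.percentile(Q[:,2],[5,50,95]))
E
```

```text
wg table 0.0006053455951053352
[[ 334  141   32   82 1616]] gauge ((475.77838134765625, -377.8727722167969), (38.057159423828125, 108.11122131347656), 7.834629058837891) [0.02918076 0.03867972 0.04067781] 1616
wc table 0.0004395606693591724
lid ((566.0741577148438, -74.54171752929688), (191.93646240234375, 229.23875427246094), 9.657419204711914) 0.11228564407329628 [[452.0, 22.0], [491.0, -204.0], [680.0, -171.0], [641.0, 55.0]]
[ 315   76   46  135 1607] ((445.59185791015625, -61.969146728515625), (48.83928298950195, 168.39710998535156), 0.2808714509010315) [0.0956858  0.11097803 0.11291957]
```

View pics/w2.png

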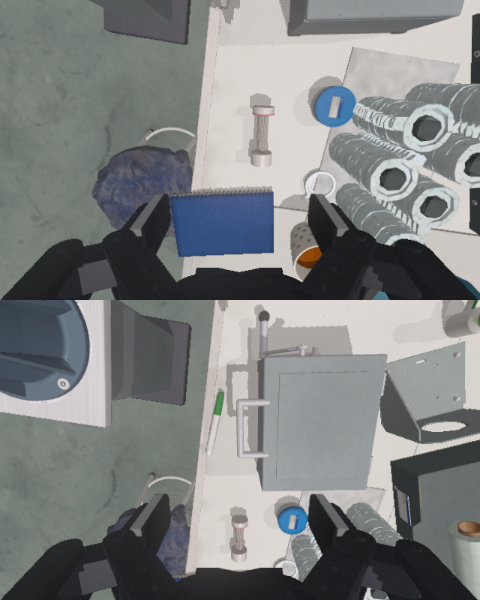

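The lid fit is 192x229 mm and the gauge fit is 38x108 mm, both matching the given sizes. In the wrist views the gauge is at (262,135) with its red end towards +y, and the chest bar is at (242,428). I'll check the bar, grip it and start lifting.

```bash
cat >> h.py <<'E'
YAW=.166; C=np.array([.566,-.0745,0]); R0=Rz(YAW); EX=R0[:,1]; EY=R0[:,0]; EZ=np.array([0,0,1.])
def loc(x,y,z): return C+EX*x+EY*y+EZ*z
PH=np.arctan2(6,228); RR=.228
def bar(th,y=0): return loc(.095-RR*np.cos(th+PH),y,.100+RR*np.sin(th+PH))
def tan(th): return EX*np.sin(th+PH)+EZ*np.cos(th+PH)
OFF=np.array([0,0,-.019])
E
python3 - <<'E'
from h import *
z=np.load("wc.npz"); K={k:z[k] for k in("camera_matrix","k1","R","t")}; W=cloud("wrist",z["d"],K)
L=(W-C)@np.stack([EX,EY,EZ],1)
s=(abs(L[...,1])<.04)&(L[...,0]<-.11)&(L[...,0]>-.16)&(L[...,2]>.09)
q=L[s]; print("bar local",np.median(q,0),q.min(0),q.max(0),len(q))
if not abs(np.median(q[:,0])+.133)<.006: raise SystemExit("check")
m.set_gripper(.32,40)
b=bar(0)
m.move_ptp(b+OFF+[0,0,.05],R0); f0=np.array(m.current_force()); print("f0",f0)
m.move_l(b+OFF,max_speed=.1); print(m.current_time(),np.array(m.current_force())-f0)
m.set_gripper(0,30); f=np.array(m.current_force())-f0
print(m.current_grip_width(),m.current_grip_force(),"F",f.round(1),"loc",(f@EX).round(1),(f@EY).round(1),m.current_time())
np.save("f0.npy",f0)
E
```

```text
bar local [-0.1346789   0.01753528  0.44258646] [-0.15999921 -0.03996885  0.10463445] [-0.11000131  0.03980501  0.45491477] 9098
f0 [ 0.67421931 -0.05278178  0.26029133]
5.6833 [-0.36711162  0.12922208  0.04800427]
0.1260604409574349 30.71344345808029 F [-16.4  -5.4  10.4] loc -17.1 -2.6 5.9583
```

```bash
python3 - <<'E'
from h import *
f0=np.load("f0.npy"); p0=np.array(m.current_ee_pos())
for i in range(8):
    f=np.array(m.current_force())-f0; fx=f@EX
    p=np.array(m.current_ee_pos()); print(((p-p0)@EX*1e3).round(2),fx.round(1),(f@EY).round(1),f[2].round(1))
    if abs(fx)<3: break
    m.move_l(p+EX*np.sign(fx)*.001,max_speed=.02)
print(m.current_time(),(m.current_ee_pos()-bar(0)-OFF).round(4))
E
```

```text
0.0 -17.1 -2.6 10.4
-0.07 3.8 2.8 -2.4
-0.04 -6.0 -2.8 -3.1
-0.09 5.9 2.0 -7.9
-0.07 -6.3 -2.7 -3.3
-0.08 4.6 1.5 -8.1
-0.05 -5.4 -2.6 -3.2
-0.08 5.5 2.1 -7.5
8.025 [-0.0023 -0.0002  0.0014]
```

```bash
sed -i 's/^C=//; s/; C=np.array(\[.566,-.0745,0\]); R0=Rz(YAW); EX=R0\[:,1\]/; R0=Rz(YAW); EX=R0[:,1]; C=np.array([.566,-.0745,0])-EX*.0022/; ' h.py; sed -n '/YAW=/p' h.py
python3 - <<'E'
from h import *
f0=np.load("f0.npy"); t0=m.current_time()
for th in (.03,.08,.16,.25,.35,.45,.56,.67,.78,.89,1.0,1.1,1.2,1.26):
    m.move_l(bar(th)+OFF,max_speed=.12)
    f=np.array(m.current_force())-f0
    print(th,"t",(f@tan(th)).round(1),"F",f.round(1),((m.current_ee_pos()-bar(th)-OFF)*1e3).round(1),round(m.current_time()-t0,2))
    if np.linalg.norm(f)>45: break
m.grab_frame("side")
p,d=m.grab_frame("side"); cv2.imwrite("pics/up.png",cv2.resize(p[100:300,180:440,::-1],None,fx=2.5,fy=2.5))
E
```

```text
YAW=.166; R0=Rz(YAW); EX=R0[:,1]; C=np.array([.566,-.0745,0])-EX*.0022; EY=R0[:,0]; EZ=np.array([0,0,1.])
0.03 t -3.5 F [-3.3  2.1 -3.4] [-0.2  0.1  0.3] 0.25
0.08 t -3.6 F [-3.1  2.8 -3.4] [-0.3  0.2  0.1] 0.5
0.16 t -3.5 F [-4.5  2.  -2.8] [-0.4  0.2  0.1] 0.8
0.25 t -3.2 F [-7.4  1.  -1.3] [-0.6  0.2  0.1] 1.12
0.35 t -3.3 F [-10.5   1.1   0.4] [-1.   0.1  0.1] 1.47
0.45 t -2.7 F [-12.4   0.5   3.3] [-1.6  0.1  0. ] 1.81
0.56 t -3.0 F [-19.8   0.3   9.4] [-2.2  0.   0.2] 2.17
0.67 t -3.3 F [-26.3  -0.1  17.4] [-2.6 -0.   0.8] 2.53
0.78 t -3.9 F [-32.    1.9  26.9] [-2.6 -0.1  1.9] 2.88
0.89 t -2.1 F [-28.3   2.9  32.3] [-1.5 -0.   3.1] 3.24
1.0 t -0.6 F [-19.4   6.5  28.6] [-0.1  0.3  3.6] 3.6
1.1 t -1.2 F [-13.    6.2  22. ] [0.7 0.5 3.4] 3.94
1.2 t 0.9 F [-5.8  6.1 16. ] [1.3 0.7 2.9] 4.28
1.26 t -0.5 F [-5.2  5.9 12.7] [1.3 0.7 2.6] 4.55
```

View pics/up.png

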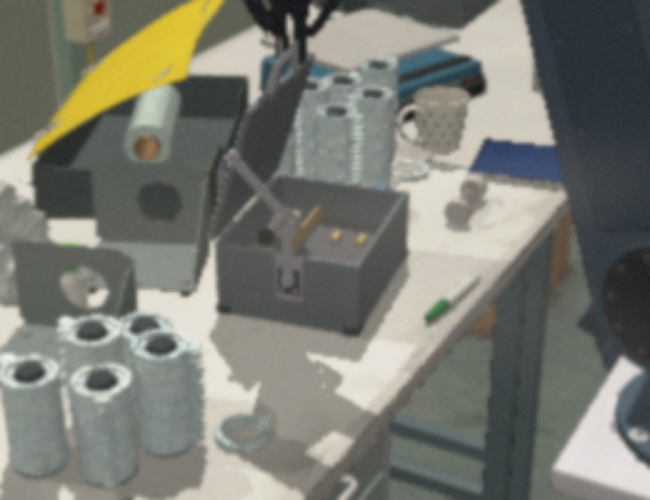

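The side view shows the lid nearly up and held by the gripper. The stay, seen from (232,160) to (290,285), is almost straight with its knee still to the front, and the rests are visible inside. Next I'll feel for the end in small steps.

```bash
python3 - <<'E'
from h import *
f0=np.load("f0.npy"); t0=m.current_time(); th=1.26; H=[]
while th<1.53:
    m.move_l(bar(th)+OFF,max_speed=.03)
    f=np.array(m.current_force())-f0; ft=f@tan(th); H.append(ft)
    e=(m.current_ee_pos()-bar(th)-OFF)@tan(th)*1e3
    print(round(th,3),"t",ft.round(1),"x",(f@EX).round(1),"z",f[2].round(1),"err",e.round(2),round(m.current_time()-t0,2))
    if len(H)>3 and ft<np.median(H[-8:-1])-4: break
    if len(H)>3 and ft< -9: break
    th+=.004
E
```

```text
1.26 t 0.8 x -2.7 z 12.0 err 1.76 0.25
1.264 t -3.1 x -6.6 z 11.6 err 1.19 0.5
1.268 t -3.5 x -7.6 z 13.9 err 1.01 0.75
1.272 t -4.1 x -7.9 z 12.9 err 0.94 1.0
1.276 t -5.0 x -8.8 z 13.1 err 0.92 1.25
1.28 t -4.4 x -8.0 z 12.7 err 0.9 1.5
1.284 t -5.2 x -8.7 z 12.3 err 0.89 1.75
1.288 t -3.4 x -6.4 z 11.1 err 0.93 2.0
1.292 t -3.8 x -6.8 z 11.3 err 0.95 2.25
1.296 t -3.7 x -6.5 z 10.2 err 0.96 2.5
1.3 t -3.5 x -6.2 z 10.6 err 0.95 2.75
1.304 t -3.7 x -6.5 z 11.0 err 0.93 3.0
1.308 t -3.2 x -6.2 z 12.3 err 0.9 3.25
1.312 t -3.2 x -6.0 z 11.4 err 0.89 3.5
1.316 t -5.2 x -7.9 z 11.0 err 0.87 3.75
1.32 t -3.8 x -6.4 z 11.2 err 0.83 4.0
1.324 t -3.6 x -5.9 z 9.9 err 0.84 4.25
1.328 t -3.1 x -5.2 z 9.0 err 0.92 4.5
1.332 t -3.9 x -5.9 z 9.1 err 0.91 4.75
1.336 t -2.9 x -5.1 z 10.0 err 0.9 5.0
1.34 t -4.0 x -6.0 z 9.4 err 0.87 5.25
1.344 t -3.5 x -5.6 z 9.9 err 0.87 5.5
1.348 t -4.4 x -6.3 z 9.3 err 0.86 5.75
1.352 t -3.5 x -5.3 z 9.2 err 0.84 6.0
1.356 t -3.6 x -5.4 z 8.7 err 0.81 6.25
1.36 t -3.1 x -5.0 z 10.1 err 0.8 6.5
1.364 t -3.8 x -5.3 z 7.5 err 0.83 6.75
1.368 t -3.2 x -4.6 z 7.5 err 0.85 7.0
1.372 t -3.0 x -4.4 z 7.8 err 0.84 7.25
1.376 t -2.8 x -4.2 z 7.9 err 0.82 7.5
1.38 t -3.2 x -4.5 z 7.4 err 0.82 7.75
1.384 t -2.7 x -3.9 z 7.1 err 0.82 8.0
1.388 t -3.3 x -4.4 z 7.0 err 0.81 8.25
1.392 t -3.1 x -4.3 z 7.9 err 0.79 8.5
1.396 t -3.3 x -4.6 z 7.9 err 0.76 8.75
1.4 t -2.4 x -3.3 z 6.2 err 0.8 9.0
1.404 t -1.9 x -2.8 z 6.2 err 0.85 9.25
1.408 t -1.4 x -2.3 z 5.8 err 0.83 9.5
1.412 t -1.6 x -2.3 z 5.6 err 0.83 9.75
1.416 t -2.1 x -3.0 z 6.2 err 0.87 10.0
1.42 t -2.1 x -3.0 z 6.9 err 0.9 10.25
1.424 t -1.7 x -2.5 z 6.5 err 0.93 10.5
1.428 t -3.8 x -4.7 z 7.4 err 0.45 10.75
1.432 t -5.7 x -6.5 z 7.3 err 0.32 11.0
1.436 t -5.2 x -6.0 z 7.1 err 0.22 11.25
1.44 t -7.1 x -7.8 z 7.0 err 0.17 11.5
```

```bash
python3 - <<'E'
from h import *
for c in("side","scene"):
    p,d=m.grab_frame(c)
    print([( (np.array(q["at"])-C)@np.stack([EX,EY,EZ],1)).round(3).tolist()+[round(q["confidence"],2)] for q in m.look_for(c,"knee_knob")[:3]])
    if c=="side": cv2.imwrite("pics/up2.png",cv2.resize(p[100:240,220:360,::-1],None,fx=4,fy=4,interpolation=cv2.INTER_CUBIC)); np.savez("side2.npz",p=p,d=d)
print(m.current_time(),m.current_grip_width())
E
```

```text
[[0.037, 0.129, 0.156, 0.79]]
[[0.036, 0.132, 0.153, 0.89]]
24.375 0.12428922915554559
```

View pics/up2.png

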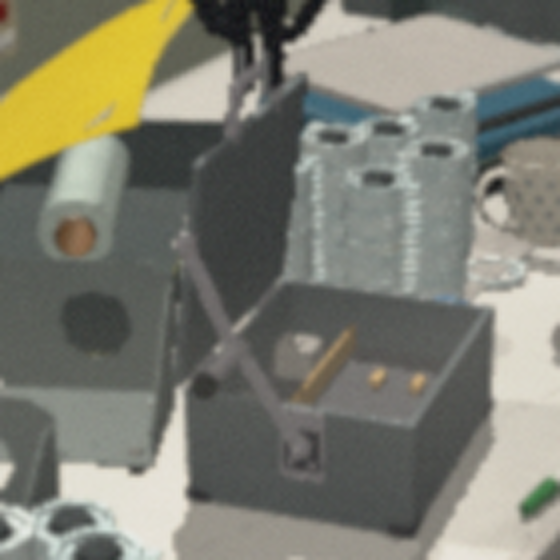

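The crop shows the stay essentially straight, from foot (300,450) through knee (238,345) to top (183,240), with the knee slightly on the rear side. I'll quantify that from depth while easing the tension slightly.

```bash
cat >> h.py <<'E'
def knee(c="side",dbg=0):
    p,d=m.grab_frame(c); L=(cloud(c,d)-C)@np.stack([EX,EY,EZ],1)
    k=(L[...,1]>.116)&(L[...,1]<.140)&(L[...,2]>.06)&(L[...,2]<.26)&(L[...,0]>-.09)&(L[...,0]<.13)
    Q=L[k]; out=[]
    for z in np.arange(.06,.26,.015):
        s=Q[(Q[:,2]>=z)&(Q[:,2]<z+.015)]
        if len(s): out.append((round(z+.0075,3),(np.median(s[:,0])*1e3).round(1),len(s)))
    return out
E
python3 - <<'E'
from h import *
f0=np.load("f0.npy")
def rep(s):
    f=np.array(m.current_force())-f0
    print(s,(f@tan(1.43)).round(1),f[2].round(1),((m.current_ee_pos()-bar(1.43)-OFF)*1e3).round(2),[(np.array(q["at"])-C)@np.stack([EX,EY,EZ],1) for q in m.look_for("side","knee_knob")[:1]],m.current_time())
    print(knee())
m.grab_frame("side"); rep("taut")
p=np.array(m.current_ee_pos())
m.move_l(bar(1.434)+OFF,max_speed=.03); m.dwell(.2); m.grab_frame("side"); rep("eased")
E
```

```text
taut -5.9 4.6 [2.17 0.99 1.45] [array([0.03683384, 0.12925393, 0.1531    ])] 24.475
[(np.float64(0.068), np.float64(-4.3), 91), (np.float64(0.082), np.float64(0.2), 102), (np.float64(0.098), np.float64(4.3), 95), (np.float64(0.112), np.float64(25.9), 29), (np.float64(0.128), np.float64(32.7), 26), (np.float64(0.143), np.float64(39.1), 22), (np.float64(0.158), np.float64(47.4), 34), (np.float64(0.172), np.float64(57.9), 26), (np.float64(0.188), np.float64(63.8), 25), (np.float64(0.202), np.float64(70.4), 25), (np.float64(0.218), np.float64(76.1), 25), (np.float64(0.232), np.float64(82.4), 28), (np.float64(0.248), np.float64(82.9), 5), (np.float64(0.262), np.float64(83.1), 2)]
eased -2.9 4.4 [1.25 0.8  1.38] [array([0.03796881, 0.12997632, 0.1547    ])] 25.075
[(np.float64(0.068), np.float64(-7.6), 106), (np.float64(0.082), np.float64(2.5), 89), (np.float64(0.098), np.float64(8.5), 79), (np.float64(0.112), np.float64(22.1), 29), (np.float64(0.128), np.float64(37.1), 32), (np.float64(0.143), np.float64(39.6), 14), (np.float64(0.158), np.float64(48.6), 33), (np.float64(0.172), np.float64(56.7), 24), (np.float64(0.188), np.float64(66.5), 26), (np.float64(0.202), np.float64(71.2), 27), (np.float64(0.218), np.float64(76.2), 23), (np.float64(0.232), np.float64(81.2), 24), (np.float64(0.248), np.float64(82.9), 7), (np.float64(0.262), np.float64(82.7), 1)]
```

```bash
cat >> h.py <<'E'
def tilt(a):  # tool z = down tilted by a towards -chest y
    return np.stack([EY*np.cos(a)-EZ*np.sin(a),EX,-EY*np.sin(a)-EZ*np.cos(a)],1)
E
python3 - <<'E'
from h import *
f0=np.load("f0.npy")
for th in (1.44,1.444,1.448,1.452):
    m.move_l(bar(th)+OFF,max_speed=.03); f=(np.array(m.current_force())-f0)@tan(th); print(th,f.round(1))
    if f<-9.5: break
m.dwell(.3); print(((np.array(m.current_force())-f0)@tan(th)).round(1))
th-=.012; m.move_l(bar(th)+OFF,max_speed=.03); m.dwell(.1)
print("eased",((np.array(m.current_force())-f0)@tan(th)).round(1))
m.set_gripper(.35); m.move_l(bar(th)+OFF+[0,0,.07],max_speed=.2)
for a in (.7,.5,.35):
    R=tilt(a)
    v=np.array([0,-np.sin(a+.3),-np.cos(a+.3)]); z=np.array([0,-np.sin(a),-np.cos(a)]); x=np.array([0,np.cos(a),-np.sin(a)])
    T=np.array([.03,.12,.15])-.3*v+.142*z-.074*x; q=m.inverse_kinematics(loc(*T),R)
    print(a,T,q)
    if q is not None:
        m.move_l(loc(0,.05,.42),max_speed=.3); m.move_ptp(loc(*T),R); break
K=m.get_calibration("wrist"); p,d=m.grab_frame("wrist"); np.savez("ws.npz",p=p,d=d,**K); cv2.imwrite("pics/ws.png",p[:,:,::-1])
print(m.current_time(),[(np.array(q["at"])-C)@np.stack([EX,EY,EZ],1) for q in m.look_for("wrist","knee_knob")[:1]])
E
```

```text
1.44 -4.9
1.444 -5.6
1.448 -7.3
1.452 -7.8
-6.3
eased -5.5
0.7 [0.03       0.22436406 0.25115521] [ 0.46890747  0.51547002  1.51022789 -0.67291483  1.40663354  0.51743287]
29.125 [array([0.04281901, 0.13048182, 0.1529    ])]
```

View pics/ws.png

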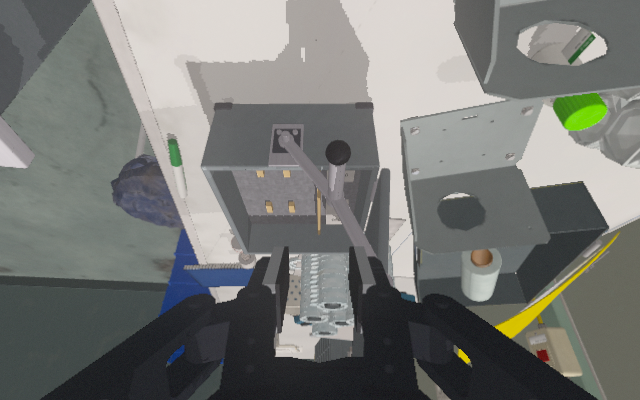

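The wrist view shows the stay from its foot (288,138) past the knob (338,152) to the lid side at (372,250). I'll work out the bend from depth.

```bash
python3 - <<'E'
from h import *
z=np.load("ws.npz"); K={k:z[k] for k in("camera_matrix","k1","R","t")}; L=(cloud("wrist",z["d"],K)-C)@np.stack([EX,EY,EZ],1)
k=(L[...,1]>.117)&(L[...,1]<.145)&(L[...,2]>.06)&(L[...,2]<.27)&(L[...,0]>-.05)&(L[...,0]<.12)
Q=L[k]; print(len(Q))
for z0 in np.arange(.06,.27,.01):
    s=Q[(Q[:,2]>=z0)&(Q[:,2]<z0+.01)]
    if len(s): print(round(z0+.005,3),(np.percentile(s[:,0],[5,50,95])*1e3).round(1),(np.median(s[:,1])*1e3).round(0),len(s))
E
```

```text
2231
0.065 [-17.1  -1.8  10.3] 119.0 111
0.075 [-15.7  -3.8   7.7] 123.0 220
0.085 [-16.7   2.6  13.4] 122.0 158
0.095 [-8.5 10.6 20.6] 122.0 146
0.105 [10.8 19.  27.2] 123.0 123
0.115 [18.1 26.2 34.2] 123.0 132
0.125 [24.3 32.2 39.1] 123.0 129
0.135 [30.3 35.2 40. ] 123.0 76
0.145 [37.1 41.2 54.6] 130.0 100
0.155 [41.7 47.9 56.9] 129.0 260
0.165 [48.2 54.7 61.9] 129.0 155
0.175 [52.5 58.8 66. ] 129.0 164
0.185 [56.6 62.8 69.8] 129.0 175
0.195 [60.4 67.6 74.1] 129.0 166
0.205 [71.2 74.7 78.4] 129.0 71
0.225 [86.1 88.  90.1] 129.0 37
0.235 [88.  88.8 89.7] 129.0 8
```

The two links differ by about 11° on the rear side, so the knee is at roughly 2.79 and locked. Next is the gauge.

```bash
python3 - <<'E'
from h import *
G=np.array([.4755,-.378,0]); Rg=Rz(.137)
m.move_ptp(loc(-.13,.05,.42),R0); m.set_gripper(.65,40)
m.move_ptp(G+[0,0,.08],Rg); m.move_l(G+[0,0,.005],max_speed=.12); m.set_gripper(0,40)
print("grip",m.current_grip_width()*85,m.current_grip_force(),m.current_time())
m.move_l(G+[0,0,.10],max_speed=.2)
print("lifted",m.current_grip_width()*85,m.current_grip_force(),np.array(m.current_force())-np.load("f0.npy"))
q=np.array(loc(-.03,0,.25)); m.move_l(G+[0,0,.25],max_speed=.3)
m.move_ptp(q,R0); print(m.current_time(),m.current_ee_pos()-q,m.current_grip_width()*85)
E
```

```text
grip 18.82579149184955 38.995179533958435 33.625
lifted 18.25992377526567 39.223732352256775 [ 0.19380102  0.03406921 -3.45255236]
36.0667 [-6.65600798e-06 -9.11356665e-04 -3.75233408e-04] 18.380803780574386
```

```bash
python3 - <<'E'
from h import *
f0=np.load("f0.npy")
m.move_l(loc(-.03,0,.075),max_speed=.15); f1=np.array(m.current_force())
z=.062
while z>=.0535:
    m.move_l(loc(-.03,0,z),max_speed=.04); f=np.array(m.current_force())-f1; print(round(z,4),f.round(1))
    if f[2]>2.5: break
    z-=.002
m.set_gripper(.45); print(m.current_grip_force(),m.current_time())
m.move_l(loc(-.03,0,.13),max_speed=.12); m.move_l(loc(-.06,0,.32),max_speed=.3)
K=m.get_calibration("wrist"); p,d=m.grab_frame("wrist"); L=(cloud("wrist",d,K)-C)@np.stack([EX,EY,EZ],1)
cv2.imwrite("pics/wp.png",p[:,:,::-1])
k=(abs(L[...,1])<.085)&(L[...,2]>.058)&(L[...,2]<.1)&(L[...,0]>-.08)&(L[...,0]<.02)
Q=L[k]; print(cv2.minAreaRect((Q[:,:2]*1e3).astype(np.float32)),np.percentile(Q[:,2],[50,95]),len(Q),m.current_time())
E
```

```text
0.062 [ 0.5 -0.6 -1.1]
0.06 [ 0.4  0.1 -1.9]
0.058 [ 0.5 -0.4 -1.2]
0.056 [ 1.2 -0.4 -1.3]
0.054 [-0.   0.6  3.5]
0.0 39.1833
((-28.698266983032227, 0.09375762939453125), (37.669151306152344, 108.01643371582031), 0.41770225763320923) [0.0776231  0.08730344] 1913 40.8083
```

View pics/wp.png

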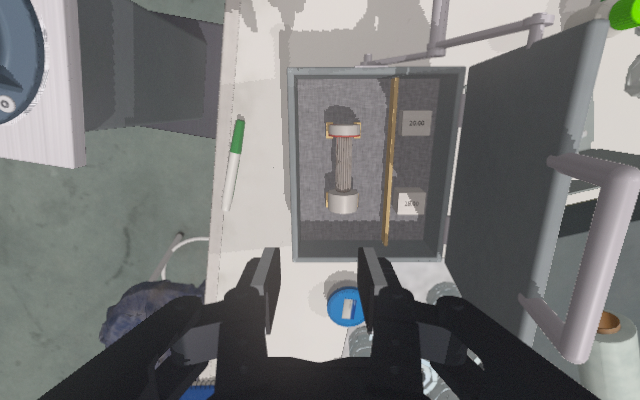

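The wrist view shows the gauge seated in both rests at (343,170), with a fit within 1.5 mm of target, and the lid still standing. Now I'll measure the knob rod and break the stay.

```bash
python3 - <<'E'
from h import *
z=np.load("ws.npz"); K={k:z[k] for k in("camera_matrix","k1","R","t")}; L=(cloud("wrist",z["d"],K)-C)@np.stack([EX,EY,EZ],1)
k=(L[...,1]>.14)&(L[...,1]<.21)&(L[...,2]>.12)&(L[...,2]<.18)&(L[...,0]>0)&(L[...,0]<.09)
Q=L[k]; print(len(Q))
for y in np.arange(.14,.21,.008):
    s=Q[(Q[:,1]>=y)&(Q[:,1]<y+.008)]
    if len(s): print(round(y+.004,3),(np.percentile(s[:,0],[3,50,97])*1e3).round(1),(np.percentile(s[:,2],[3,50,97])*1e3).round(1),len(s))
for a in (.4,.3):
  R=tilt(a); z=R[:,2]
  for x,zz in((.045,.147),(.018,.162)):
    q=m.inverse_kinematics(loc(x,.168,zz)+z*.016,R); print(a,x,None if q is None else np.round(q,2))
E
```

```text
949
0.144 [40.3 46.4 53.5] [145.8 151.  152.1] 78
0.152 [40.1 46.  53. ] [145.  150.9 152.1] 87
0.16 [40.  46.4 53.3] [144.9 150.7 152.1] 92
0.168 [40.5 46.3 53.6] [146.  150.9 152.2] 98
0.176 [40.4 46.6 52.5] [146.8 151.1 152.3] 87
0.184 [37.7 46.1 55.4] [148.1 153.4 155.2] 101
0.192 [38.4 46.5 54.8] [140.5 149.2 154.4] 388
0.2 [44.3 46.5 49.6] [143.7 145.5 149.2] 18
0.4 0.045 [ 0.25  0.58  1.63 -0.47  1.03  0.35]
0.4 0.018 [ 0.26  0.51  1.69 -0.47  1.03  0.36]
0.3 0.045 [ 0.21  0.56  1.63 -0.36  1.    0.25]
0.3 0.018 [ 0.22  0.5   1.69 -0.36  1.    0.25]
```

```bash
python3 - <<'E'
from h import *
R=tilt(.35); z=R[:,2]; m.set_gripper(.35,40)
m.move_ptp(loc(-.04,.24,.30),R); m.move_l(loc(.0465,.166,.145)-z*.05,max_speed=.25)
f1=np.array(m.current_force()); m.move_l(loc(.0465,.166,.145)+z*.014,max_speed=.12)
print("in",(np.array(m.current_force())-f1).round(1),m.current_time(),m.current_grip_width()*85)
m.move_l(loc(.0465-.006,.166,.145)+z*.014,max_speed=.08)
ph0=np.arcsin((.0465+.005)/.092)
fx=foot=np.array([-.005,.1451-.092*np.cos(ph0)])
for ph in np.arange(ph0,ph0-.36,-.03):
    x=fx[0]+.092*np.sin(ph); zz=fx[1]+.092*np.cos(ph)
    m.move_l(loc(x-.008,.166,zz)+z*.014,max_speed=.08)
    f=np.array(m.current_force())-f1; print((x*1e3).round(1),(zz*1e3).round(1),"fx",(f@EX).round(1),"fz",f[2].round(1))
    if np.linalg.norm(f)>18: print("stop"); break
m.grab_frame("side"); print(m.current_time(),[((np.array(q["at"])-C)@np.stack([EX,EY,EZ],1)).round(3) for q in m.look_for("side","knee_knob")[:1]])
E
```

```text
in [-0.8  1.2 -1.1] 43.4667 29.77345638819765
46.5 145.1 fx -0.1 fz -1.1
44.2 146.6 fx 0.8 fz -1.2
41.8 148.1 fx 1.7 fz -1.6
39.4 149.4 fx 1.3 fz -1.6
37.0 150.7 fx 1.5 fz -0.2
34.5 151.9 fx 3.1 fz -0.1
32.0 153.1 fx 2.2 fz 0.7
29.5 154.2 fx 3.1 fz 1.0
26.9 155.2 fx 3.4 fz 2.4
24.3 156.1 fx 2.6 fz 1.1
21.7 156.9 fx 2.7 fz 1.7
19.0 157.7 fx 2.5 fz 1.9
46.7667 [array([0.008, 0.131, 0.157])]
```

The knee has come forward about 30 mm, so the stay is broken. I'll locate the bar with the wrist camera.

```bash
python3 - <<'E'
from h import *
R=tilt(.35); z=R[:,2]
m.move_l(np.array(m.current_ee_pos())-z*.07,max_speed=.2)
m.move_ptp(loc(-.04,-.02,.42),R0)
K=m.get_calibration("wrist"); p,d=m.grab_frame("wrist"); L=(cloud("wrist",d,K)-C)@np.stack([EX,EY,EZ],1)
cv2.imwrite("pics/wb.png",p[:,:,::-1])
k=(abs(L[...,1])<.05)&(L[...,2]>.27)&(L[...,2]<.36)&(L[...,0]>.02)&(L[...,0]<.14)
Q=L[k]; print(len(Q))
for zz in np.arange(.27,.36,.006):
    s=Q[(Q[:,2]>=zz)&(Q[:,2]<zz+.006)]
    if len(s): print(round(zz+.003,3),(np.percentile(s[:,0],[3,50,97])*1e3).round(1),(np.percentile(s[:,1],[3,97])*1e3).round(0),len(s))
for th in(1.34,1.37,1.4): print(th,((bar(th)-C)@EX).round(4),bar(th)[2].round(4))
m.grab_frame("side")
print(m.current_time(),[((np.array(q["at"])-C)@np.stack([EX,EY,EZ],1)).round(3) for q in m.look_for("side","knee_knob")[:1]])
E
```

```text
3387
0.273 [64.1 64.7 65.3] [-42.  46.] 113
0.279 [62.4 63.5 64.3] [-45.  48.] 114
0.285 [62.2 63.7 67.7] [-39.  41.] 561
0.291 [60.5 65.8 67.5] [-43.  45.] 237
0.297 [58.7 60.3 63.4] [-44.  49.] 41
0.303 [57.4 58.9 61.5] [-45.  50.] 38
0.309 [56.6 57.6 60.1] [-45.  50.] 40
0.315 [55.3 56.2 58.5] [-45.  49.] 32
0.321 [54.1 54.7 56.5] [-45.  49.] 42
0.327 [53.6 55.1 64.7] [-45.  48.] 918
0.333 [55.6 59.3 63.4] [-43.  46.] 1251
1.34 0.0487 0.3232
1.37 0.0554 0.3245
1.4 0.0622 0.3256
48.575 [array([0.012, 0.131, 0.165])]
```

The bar fit puts its centre at x≈59.5 mm and z≈328 mm, which means the lid is at about 1.39. I'll grip it and lower it.

```bash
python3 - <<'E'
from h import *
O=np.array([0,0,-.014]); B=lambda th: bar(th)+EZ*.003*np.sin(max(th,0))+O
m.set_gripper(.45,40)
m.move_l(loc(.0595,0,.40),max_speed=.25); f0=np.array(m.current_force())
m.move_l(B(1.388),max_speed=.15); print((np.array(m.current_force())-f0).round(1))
m.set_gripper(0,40); print("w",m.current_grip_width()*85,(np.array(m.current_force())-f0).round(1),m.current_time())
for th in (1.36,1.3,1.2,1.1,1.0,.89,.78,.67,.56,.45,.35,.25,.16,.09,.04):
    m.move_l(B(th),max_speed=.12)
    f=np.array(m.current_force())-f0
    print(th,"t",(f@tan(th)).round(1),"F",f.round(1),((m.current_ee_pos()-B(th))*1e3).round(1),round(m.grip if 0 else m.current_time(),2))
    if np.linalg.norm(f)>60: print("STOP"); break
print(m.current_grip_width()*85)
E
```

```text
[ 0.   1.  -0.5]
w 9.927275940292457 [-2.1 -0.5  5.1] 50.525
1.36 t -1.5 F [-2.2 -0.7  4.2] [ 0.1 -0.1  1.2] 50.77
1.3 t -1.7 F [-3.1 -0.4  5.6] [-0.2 -0.2  0.9] 51.04
1.2 t -2.6 F [-4.4 -1.3  5. ] [-0.2 -0.2  0.4] 51.38
1.1 t -2.4 F [-3.8 -2.1  3. ] [-0.2 -0.3 -0.1] 51.73
1.0 t -4.2 F [-3.8 -4.2 -0.9] [-0.4 -0.3 -0.6] 52.07
0.89 t -5.1 F [-2.9 -4.7 -3.7] [-0.7 -0.3 -0.9] 52.42
0.78 t -6.2 F [-5.1 -5.  -2.9] [-0.9 -0.3 -1. ] 52.78
0.67 t -6.2 F [-0.9 -5.  -6.7] [-0.6 -0.2 -1. ] 53.14
0.56 t -7.0 F [-0.2 -4.3 -7.8] [-0.4 -0.1 -0.8] 53.5
0.45 t -7.0 F [-0.3 -5.2 -7.3] [-0.4 -0.1 -0.6] 53.86
0.35 t -8.1 F [-1.  -3.7 -8.1] [-0.5 -0.  -0.8] 54.2
0.25 t -7.4 F [-1.4 -5.1 -7. ] [-0.4  0.1 -0.5] 54.54
0.16 t -7.9 F [-2.  -3.6 -7.6] [-0.3  0.2 -0.1] 54.87
0.09 t -8.5 F [-3.  -2.5 -8.2] [-0.2  0.1  0.2] 55.15
0.04 t -8.4 F [-3.9 -2.4 -8.1] [-0.2  0.2  0.3] 55.4
10.005519612059516
```

Lowering went smoothly. I'll close the rest until the lid seats, then release.

```bash
python3 - <<'E'
from h import *
O=np.array([0,0,-.014]); f0=np.load("f0.npy"); 
for th in np.arange(.03,-.04,-.006):
    m.move_l(bar(th)+O,max_speed=.04); f=np.array(m.current_force())-f0; print(th.round(3),f.round(1))
    if f[2]>6: break
m.dwell(.2); print("seated",(np.array(m.current_force())-f0).round(1))
m.set_gripper(.32); p=np.array(m.current_ee_pos()); m.move_l(p+[0,0,.06],max_speed=.1); m.move_ptp(loc(-.13,0,.36),R0)
K=m.get_calibration("wrist"); pic,d=m.grab_frame("wrist"); L=(cloud("wrist",d,K)-C)@np.stack([EX,EY,EZ],1)
cv2.imwrite("pics/we.png",pic[:,:,::-1])
for x0 in(-.08,-.03,.03,.08):
    k=(abs(L[...,0]-x0)<.01)&(abs(L[...,1])<.08)&(L[...,2]<.16)&(L[...,2]>.05); print(x0,np.median(L[...,2][k]).round(4))
print(m.current_time())
E
```

```text
0.03 [-5.2 -3.2 -7.5]
0.024 [-6.9 -1.9 -5.7]
0.018 [-6.  -1.7 -5.5]
0.012 [-6.  -2.8 -6.2]
0.006 [-5.9 -1.9 -5.9]
0.0 [-9.3 -0.3  3.1]
-0.006 [-16.2   1.5  24.6]
seated [-16.    0.9  25.5]
-0.08 0.1113
-0.03 0.1127
0.03 0.1128
0.08 0.1115
59.3083
```

View pics/we.png

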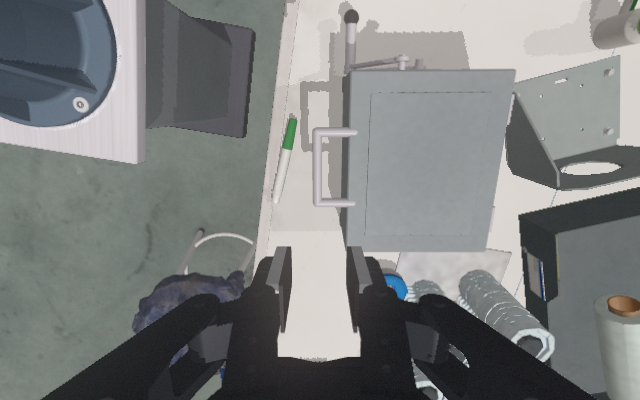

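The lid is flat at 112 mm and fully shut, with the bar at (318,167), the stay folded with its knob at (352,17), and the gripper clear.

```bash
python3 -c "
from bench import manip as m
print(m.sign_off())"
```

```text
the job is handed in; nothing more can be done
None
```

I handed the job in at about 59 s: the gauge was seated in its two rests, the stay was broken by its knob, the lid was lowered by hand and looked fully shut, and the gripper was clear. The sign-off gave no verdict.

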